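# Tip bearing balls into a tray under a low rack, then hang the guard

### The arm

A 6-joint arm with a two-finger parallel gripper is mounted at the origin on a cart in front of the work surface, level with it; the furniture and walls round the work are solid. World frame = base frame: x ahead of the robot, y to its left, z up, the work surface at z = 0. Lengths are in m, angles in rad, forces in N, time in s.
With the tool pointing down it reaches from about 0.325 to 0.75 m from the base axis. Payload 7.6 kg.
Tool frame: the origin (TCP) lies between the finger pads; the fingertips stand 17 mm ahead of it and the grasp point (between the pads) lies 2 mm behind it; z points along the fingers, y is the direction in which the jaws open and shut (so a half turn about z gives the same grasp; the last joint's range is limited). The gripper opens to 85 mm and grips with 20 to 120 N. Pads are 22 mm wide; open, the fingers measure 114 mm over their backs; the gripper's body (76 mm by 85 mm) begins 54 mm behind the grasp point. The pads swing forward as they close: fully open they stand 13 mm farther back than shut.
Start: joints at [1.12, 0.052, 1.401, -0, 1.689, -0.07], TCP at [0.195, 0.487, 0.248] pointing down, gripper open.
Joint ranges: [-2.9, 2.9], [-0.91, 2.17], [0.12, 2.37], [-1.06, 4.2], [0.26, 2.73], [-2.93, 2.93]. Speed limits (rad/s): [2.57, 2.57, 3.01, 3.14, 3.14, 3.14].

### API

Orientations are given as a unit quaternion [x, y, z, w].
In Python, from cell import arm gives the robot as it stands.
- The arm moves only by the tool step_arm, never from a script. Its argument "deltas" is a list of rows, each a list of 5 numbers: the shift along the tool's x, y, z normalised to -1 to 1, where 1 is 250 mm, then the turn about the tool's z normalised to -1 to 1, where 1 is 180 degrees, then the opening, from 0 (shut) to 1 (fully open). A call has 1 to 12 rows; each row is the pose to reach, as a shift and turn from the pose commanded when the call began, along the tool's axes at that moment, turning the shorter way round; what a row does not reach only later rows make up. A row lasts 1/12 s, in which the tool goes at most 41.7 mm and 7.16 degrees, less where a joint would pass 70% of its speed; a pose out of reach is approached as far as the arm can. A call with a number of a shift or a turn outside -1 to 1 is refused whole. A call with a gripper value outside its range is refused whole. The fingers move at their own pace and stop on an object; the grip force is fixed at half the most. Time passes only in rows, so rows that repeat a pose let the fingers close. It gives the time, the measured TCP pose, the force and the opening at its end, in the units of the state.
- arm.get_state(): the state, without advancing time (a new reading comes with each control period).
- arm.capture(name): name is "scene" or "top" or "wrist"; returns the picture (480x640x3 uint8, red, green, blue); there is no depth.
- arm.calibration(name): a dict with "fx", "fy", "cx", "cy" (pixels), "position" and "rotation" of the camera in the world. Camera axes: x right, y down, z forward; pixel columns grow to the right and rows downward; lengths in m; the calibration is good to about 2 mm. A picture is of the moment at which its call begins: read the wrist's pose just before it. calibration takes no time and is no camera call; for the wrist camera it gives the pose at the moment of the call.
- arm.finish_job(): hands the job in, once; it reports no verdict.
Trained networks look in the newest picture that a camera, given by its name, has taken for a name from the list of things; names that differ only in an ending like _2 or _b are one class to them, and where a whole thing is asked for, a point or a joint stands for the part that bears it (a point fixed in the world has none). Each returns a list of dicts, best first, with "conf" (0 to 1); they miss things now and then, are a little off and sometimes report something else, mostly with a low value. They report only what shows in the picture. A call takes as long as a camera call. They do not tell look-alikes from the thing itself.
- arm.search_frame(name, camera): "at" ([x, y, z] in m, in world coordinates, good to about 4 mm: the middle of the surface that is visible of it).
- arm.cut_out(name, camera): "mask" (480x640 bool, what is visible of it).
The state is a dict: "clock": time; "joint_positions": joint angles; "joint_vel": joint speeds; "effort": joint torques, N m; "position": TCP position; "tcp_rot": TCP orientation; "wrist_force": force on the tool from outside, world axes, zero at the start; "moment": the same for the moment, N m; "finger_gap": finger opening in m.
Only numpy, scipy, OpenCV 4.12 (cv2) and the standard library are available. Lean on these libraries where they do the work, as an engineer would, in place of code of your own. Each camera call takes 0.05 s, during which the arm holds its last target. There are 200 camera calls.

### The job

Use the scoop to tip all three steel balls into the tray under the low rack, without knocking the scoop against the rack. Then put the empty scoop back down upright on the bench, clear of the rack, and hang the tent-shaped sheet-metal guard over the bar across the front of the rack, one leg on each side. Let go of everything, and leave the oil bottle beside the rack, the vial and the bolt standing where they are.

Things in the scene. Friction and masses are not known exactly. Their poses are not given: they have to be found in the camera images.
- rack: Low rack fixed to the bench: plywood board over a tray. Origin: centre of its underside; open front at its own -x, z up. Base 130 (x) x 180 (y) x 5 mm; board the same, underside z = 140, top 150 mm; back sheet at x = 62 to 65; 8 mm posts at x = +-60, y = +-86. Two 8 mm brackets at y = +-86 carry a bar along y before the board. Fixed gear and bearing, 16 mm high, on the board at x > 0.
- rack_bar (a point): Middle of the rack's front bar, on its axis: (-90, 0, 155) mm in the rack frame, axes as the rack's. Bar 10 mm thick: underside z = 150, top 160 mm; 164 mm free between its brackets; 25 mm from its axis to the board's front edge.
- tray_floor (a point): Centre of the inner floor of the tray, fixed under the board; axes as the rack's, 8 mm above the bench. Tray outside 100 (x) by 160 (y) mm, walls 3 mm, rim 23 mm above this point. A tall hardness tester stands close behind the rack, on the robot's left; a flat instrument case lies behind the guard and the bottle.
- scoop: Loose aluminium scoop, about 140 g, holding the balls. Origin: centre of the bowl's underside; x to the open nose, z up. Bowl x = -37.5 to 37.5, 52 mm wide, walls 28 mm high at the rear, lower at the nose. Rear half of the floor level, front half climbs 12 degrees: balls roll out when tipped nose down well over 12; 25 to 35 is ample. Black handle x = -42 to -142, 14 mm wide (y), z = 23 to 41.
- scoop_grip (a point): Grip point on the scoop's handle, in the middle of its section: (-97, 0, 32) mm in the scoop frame, axes as the scoop's.
- scoop_nose (a point): Middle of the lip over which the balls leave: (37.5, 0, 11) mm in the scoop frame, axes as the scoop's.
- ball0_center (a point): Centre of a loose 16 mm steel bearing ball, 18 g; lies in the scoop at the start.
- ball1_center (a point): Centre of the second, equal ball.
- ball2_center (a point): Centre of the third, equal ball.
- guard: Loose sheet-steel guard, about 160 g, an inverted V like a narrow tent, standing on its two legs. Origin: middle between the feet, at the bench; ridge along y, z up; same after a half turn. 120 mm long (y), 44 mm wide over the feet (x), inner ridge 90 mm above the feet and 12 mm wide. On the ridge a black grip fin 10 mm thick (x), 50 mm long (y), z = 93 to 138 mm.
- guard_ridge (a point): Underside of the guard's ridge, at its middle: (0, 0, 90) mm in the guard frame, axes as the guard's. Hung up, it rests on the top of the rack's bar.
- bottle: Bystander: loose oil bottle with a pointed red cap beside the rack (not the one farther back), 41 mm in diameter, 130 mm high, standing; origin at the centre of its underside.
- vial: Bystander: loose sample vial with a blue cap, 27 mm in diameter, 52 mm high, standing; origin at the centre of its underside.
- bolt: Bystander: loose bolt standing on its hexagon head, 27 mm wide, 70 mm high; origin at the centre of its underside.
Things that resemble listed ones, but are neither listed nor needed, are in the scene too. Of the things shaped like the guard, the steel one is meant.

How it is judged:
On the way, in this order (a step that is already met when the one before it is completed fails the run):
1. all three balls lie in the tray (x of ball0_center in the frame of tray_floor between -0.047 and 0.047 m and y of ball0_center in the frame of tray_floor between -0.077 and 0.077 m and z of ball0_center in the frame of tray_floor between -0.002 and 0.022 m and x of ball1_center in the frame of tray_floor between -0.047 and 0.047 m and y of ball1_center in the frame of tray_floor between -0.077 and 0.077 m and z of ball1_center in the frame of tray_floor between -0.002 and 0.022 m and x of ball2_center in the frame of tray_floor between -0.047 and 0.047 m and y of ball2_center in the frame of tray_floor between -0.077 and 0.077 m and z of ball2_center in the frame of tray_floor between -0.002 and 0.022 m), for 0.2 s.
2. the guard hangs over the rack's front bar (x of guard_ridge in the frame of rack_bar between -0.01 and 0.01 m and y of guard_ridge in the frame of rack_bar between -0.025 and 0.025 m and z of guard_ridge in the frame of rack_bar between -0.003 and 0.013 m and angle between guard's own z axis and vertical below 0.2 rad and angle between the y axis of guard and the y axis of rack, either way round below 0.12 rad), for 0.2 s.
At the end, for the whole second after the job is handed in: Three balls inside the tray; scoop upright on the bench (within 8 mm, 0.12 rad), origin over 120 mm from the rack's; guard astride the front bar: ridge within 10 mm across, 25 mm along, 8 mm in height of resting on it, tilt under 0.2, turn under 0.12 rad; scoop and guard at rest (all of step 1 and all of step 2 and height (world z) of scoop below 0.008 m and angle between scoop's own z axis and vertical below 0.12 rad and horizontal distance between scoop and rack above 0.12 m and linear speed of each of guard, scoop below 0.02 m/s); the robot touches nothing.
It fails at once if the scoop is knocked or pressed against the rack or its tray (more than 12 N) (contact force between scoop and rack above 12 N).
It fails at once if the bottle is moved by more than 25 mm or tipped over (distance of bottle from where it was at the start of the episode above 0.025 m or angle between bottle's own z axis and vertical above 0.5 rad).
It fails at once if the vial is moved by more than 25 mm or tipped over (distance of vial from where it was at the start of the episode above 0.025 m or angle between vial's own z axis and vertical above 0.5 rad).
It fails at once if the bolt is moved by more than 25 mm or tipped over (distance of bolt from where it was at the start of the episode above 0.025 m or angle between bolt's own z axis and vertical above 0.5 rad).
It also fails if it takes over 64 s, if anything falls off the work surface, if the arm or the gripper's body presses on something with over 40 N, if the wrist force passes 120 N, or if a joint passes its speed limit or range.

## Working session

There is one attempt and no reset: what is moved stays moved. The work goes in short steps, Python scripts to look and compute and a tool call to move; the robot and the scene stay as the last step left them, time stands still between calls to the robot, and variables do not carry over. Pictures are saved under pics/ and viewed, about 8 in all and at most 12, crops included, and the job is handed in when it is done.

Besides the shell and the picture viewer there is one more tool, called after "Emit:" as name([rows], argument=value, ...), one row to a line, values as JSON. step_arm: Moves the arm, as the interface text tells. Scaled input: -1 to 1 covers 250 mm each way for a shift and 180 degrees each way for a turn. Its arguments: {"type":"object","properties":{"deltas":{"type":"array","items":{"type":"array","items":{"type":"number"}}}},"required":["deltas"]}

```bash
mkdir -p pics; ls
cat > h.py <<'E'
import numpy as np,cv2
from cell import arm
from scipy.spatial.transform import Rotation as R
def save(cam,n):
    im=arm.capture(cam); cv2.imwrite(f'pics/{n}.png',im[:,:,::-1]); return im
def proj(cam,P):
    c=arm.calibration(cam); p=(np.atleast_2d(P)-c['position'])@rot(c)
    return np.c_[c['fx']*p[:,0]/p[:,2]+c['cx'],c['fy']*p[:,1]/p[:,2]+c['cy']]
def rot(c):
    r=np.array(c['rotation']); return r if r.shape==(3,3) else R.from_quat(r).as_matrix()
def ray(cam,uv,z):
    c=arm.calibration(cam); uv=np.atleast_2d(uv)
    d=np.c_[(uv[:,0]-c['cx'])/c['fx'],(uv[:,1]-c['cy'])/c['fy'],np.ones(len(uv))]@rot(c).T
    o=np.array(c['position']); return o+d*((z-o[2])/d[:,2])[:,None]
E
python3 - <<'E'
from h import *
np.set_printoptions(precision=4,suppress=True)
print(arm.get_state())
for c in('scene','top'):
    save(c,c+'0'); k=arm.calibration(c); print(c,k['fx'],k['position'],np.array(k['rotation']).tolist())
    for n in('rack','rack_bar','scoop','scoop_grip','scoop_nose','ball0_center','guard','bottle','vial','bolt','tray_floor'):
        try: print(n,[(np.round(d['at'],3).tolist(),round(d['conf'],2)) for d in arm.search_frame(n,c)])
        except Exception as e: print(n,e)
a=cv2.imread('pics/scene0.png');b=cv2.imread('pics/top0.png')
E
```

```text
pics
{'clock': 0.0, 'joint_positions': array([ 1.1197,  0.0528,  1.4017,  0.    ,  1.6886, -0.0703]), 'joint_vel': array([-0.0011,  0.    , -0.0002, -0.0009, -0.0009, -0.0008]), 'effort': array([ -0.0016, -38.1691, -36.0176,  -0.0001,   0.0066,   0.    ]), 'position': array([0.195 , 0.4872, 0.2475]), 'tcp_rot': array([ 0.1893,  0.9819, -0.0007, -0.0002]), 'wrist_force': array([ 0.1546,  0.0805, -0.2626]), 'moment': array([ 0.0111, -0.0338,  0.0057]), 'finger_gap': 0.08529890985247428}
scene 445.1525260825112 [ 0.0705 -0.7938  0.6398] [0.8611897209923685, -0.2759969573789714, 0.14034391111654065, -0.4030899782767479]
rack [([0.557, -0.115, 0.052], 0.81), ([0.449, -0.366, 0.024], 0.67)]
rack_bar [([0.552, -0.119, 0.047], 0.74)]
scoop [([0.447, -0.362, 0.027], 0.77), ([0.617, -0.289, 0.076], 0.43)]
scoop_grip [([0.447, -0.368, 0.022], 0.81), ([0.618, -0.29, 0.077], 0.4)]
scoop_nose [([0.449, -0.363, 0.025], 0.69)]
ball0_center []
guard [([0.265, -0.545, 0.074], 0.92), ([0.542, -0.393, 0.065], 0.81)]
bottle [([0.614, -0.29, 0.076], 0.69)]
vial [([0.444, -0.016, 0.034], 0.67)]
bolt [([0.486, -0.499, 0.033], 0.89), ([0.449, -0.367, 0.024], 0.37)]
tray_floor [([0.554, -0.113, 0.048], 0.97)]
top 476.96316557546476 [ 0.3247 -0.3301  1.2023] [-0.6995512175563149, 0.7107499491783884, -0.03569800461906775, 0.06471673836506824]
rack [([0.549, -0.125, 0.151], 0.66)]
rack_bar [([0.551, -0.124, 0.151], 0.75)]
scoop [([0.461, -0.353, 0.011], 0.6)]
scoop_grip [([0.46, -0.348, 0.007], 0.78)]
scoop_nose [([0.46, -0.349, 0.008], 0.71), ([0.55, -0.123, 0.149], 0.3)]
ball0_center []
guard [([0.542, -0.382, 0.08], 0.89), ([0.278, -0.532, 0.079], 0.72)]
bottle [([0.613, -0.288, 0.072], 0.76)]
vial [([0.444, -0.014, 0.048], 0.5)]
bolt []
tray_floor [([0.555, -0.126, 0.153], 0.74), ([0.461, -0.35, 0.011], 0.49)]
```

View pics/scene0.png

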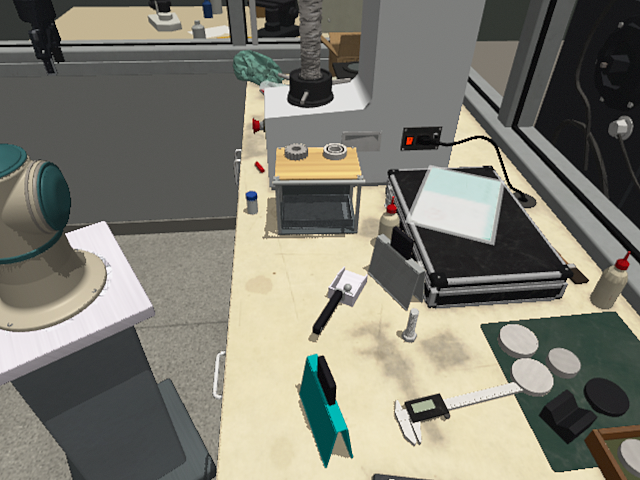

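View pics/top0.png

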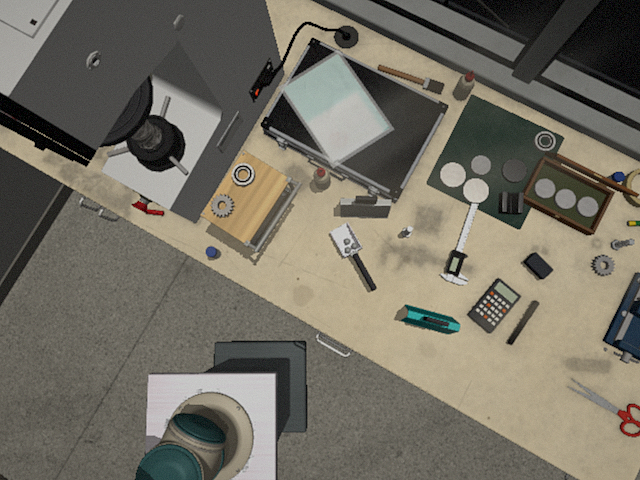

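Scene: the rack's open front faces about (265,240) in the top view. The scoop's bowl is at (345,238) with its handle to (372,288), the steel guard at (362,207), the bottle at (320,178), the vial at (211,253) and the bolt at (406,232). The teal guard at (428,320) is a look-alike. Next I'll measure axes.

Run:
```python
from h import *
np.set_printoptions(precision=4,suppress=True)
im=cv2.imread('pics/top0.png'); hsv=cv2.cvtColor(im,cv2.COLOR_BGR2HSV)
def box(m,z,name):
    n,l,s,c=cv2.connectedComponentsWithStats(m.astype('uint8')); i=1+np.argmax(s[1:,4]); ys,xs=np.where(l==i)
    P=ray('top',np.c_[xs,ys],z)[:,:2]; r=cv2.minAreaRect((P*1000).astype('float32'))
    b=cv2.boxPoints(r); print(name,len(xs),'ctr mm',np.round(r[0],1),'size',np.round(r[1],1)); print(np.round(b,1).tolist())
    e=b[1]-b[0],b[2]-b[1]; print('  edge dirs deg',[round(float(np.degrees(np.arctan2(v[1],v[0]))),1) for v in e])
def win(x0,x1,y0,y1):
    w=np.zeros((480,640),bool); w[y0:y1,x0:x1]=1; return w
V=hsv[...,2];S=hsv[...,1]
wood=win(195,300,145,250)&(S>95)&(V>120)
box(cv2.morphologyEx(wood.astype('uint8'),cv2.MORPH_CLOSE,np.ones((15,15))),.15,'board')
box(win(345,382,245,295)&(V<70),.041,'handle')
box(win(330,395,185,222)&(V<70),.138,'fin')
box(win(330,395,185,222)&(S<60)&(V<170),.1,'guard')
for a,z in (([0.542,-.385,.138],0),):print(proj('top',a))
cv2.imwrite('pics/c1.png',cv2.resize(im[145:300,195:400],None,fx=3.8,fy=3.8,interpolation=cv2.INTER_CUBIC))
```

```text
board 4312 ctr mm [ 560.  -111.7] size [129.6 178.5]
[[449.8999938964844, -117.0999984741211], [599.2000122070312, -214.8000030517578], [670.2000122070312, -106.4000015258789], [520.9000244140625, -8.699999809265137]]
  edge dirs deg [-33.2, 56.8]
handle 228 ctr mm [ 392.8 -380.8] size [97.1 13.8]
[[346.79998779296875, -397.6000061035156], [353.20001220703125, -409.79998779296875], [438.8999938964844, -364.0], [432.5, -351.8999938964844]]
  edge dirs deg [-61.9, 28.1]
fin 133 ctr mm [ 521.6 -406.7] size [23.9 62.6]
[[507.3999938964844, -376.3999938964844], [511.8999938964844, -438.79998779296875], [535.7000122070312, -437.1000061035156], [531.2000122070312, -374.70001220703125]]
  edge dirs deg [-85.9, 4.1]
guard 1519 ctr mm [ 553.8 -381.9] size [143.2  79.1]
[[512.5999755859375, -452.6000061035156], [591.5999755859375, -454.3999938964844], [594.9000244140625, -311.20001220703125], [515.9000244140625, -309.3999938964844]]
  edge dirs deg [-1.3, 88.7]
[[365.7452 203.0472]]
```

View pics/c1.png

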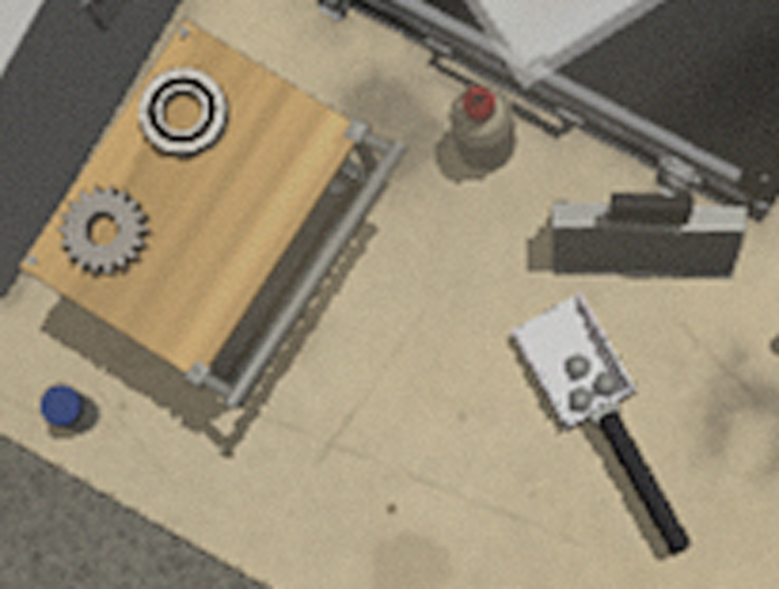

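The crop shows the open front and bar at lower right of the board. The scoop has its nose up-left at (545,315) and holds three balls at the rear, and the guard's fin is at (650,208). This gives a rack centre of about (0.560,-0.112) with +x at 56.8°, and a scoop yaw of about 28°.

```bash
cat >> h.py <<'E'
RX=np.array([.5475,.837]); RY=np.array([-.837,.5475]); RC=np.array([.560,-.112])
def rw(x,y): return RC+x*RX+y*RY
def plan(pts,s=None):
    """pts: list of (x,y,z,yaw_deg of tool x); prints row numbers from current pose"""
    s=s or arm.get_state(); M=R.from_quat(s['tcp_rot']).as_matrix(); p=s['position']
    y0=np.degrees(np.arctan2(M[1,0],M[0,0]))
    for q in pts:
        d=M.T@(np.array(q[:3])-p)/.25; t=-((q[3]-y0+180)%360-180)/180
        print(np.round(np.r_[d,t],3).tolist())
E
python3 - <<'E'
from h import *
plan([(.36,.30,.25,100)])
M=R.from_quat(arm.get_state()['tcp_rot']).as_matrix();print(M)
E
```

```text
[-0.891, -0.451, -0.007, 0.323]
[[-9.28359217e-01  3.71684222e-01  5.95475371e-05]
 [ 3.71684227e-01  9.28359209e-01  1.24145055e-04]
 [-9.13874631e-06  1.37384086e-04 -9.99999991e-01]]
```

Emit:
step_arm([
  [-0.891, -0.451, -0.007, 0.323, 1],
  [-0.891, -0.451, -0.007, 0.323, 1],
  [-0.891, -0.451, -0.007, 0.323, 1],
  [-0.891, -0.451, -0.007, 0.323, 1],
  [-0.891, -0.451, -0.007, 0.323, 1],
  [-0.891, -0.451, -0.007, 0.323, 1],
  [-0.891, -0.451, -0.007, 0.323, 1],
  [-0.891, -0.451, -0.007, 0.323, 1],
])

```text
clock: 1.87
position: [0.3615, 0.2981, 0.2502]
tcp_rot: [0.641, 0.768, 0.0, 0.0]
wrist_force: [-0.2, 0.8, 0.7]
finger_gap: 0.0859
```

Run:
```python
from h import *
plan([(.41,.06,.25,50)])
```

```text
[-0.972, 0.021, 0.001, 0.279]
```

Emit:
step_arm([
  [-0.972, 0.021, 0.001, 0.279, 1],
  [-0.972, 0.021, 0.001, 0.279, 1],
  [-0.972, 0.021, 0.001, 0.279, 1],
  [-0.972, 0.021, 0.001, 0.279, 1],
  [-0.972, 0.021, 0.001, 0.279, 1],
  [-0.972, 0.021, 0.001, 0.279, 1],
  [-0.972, 0.021, 0.001, 0.279, 1],
])

```text
clock: 2.45
position: [0.4117, 0.0574, 0.2499]
tcp_rot: [0.906, 0.423, -0.0, 0.001]
wrist_force: [0.2, 1.3, 0.9]
finger_gap: 0.0851
```

Emit:
step_arm([
  [-0.735, 0.617, 0, 0.122, 1],
  [-0.735, 0.617, 0, 0.122, 1],
  [-0.735, 0.617, 0, 0.122, 1],
  [-0.735, 0.617, 0, 0.122, 1],
  [-0.735, 0.617, 0, 0.122, 1],
  [-0.735, 0.617, 0, 0.122, 1],
  [-0.735, 0.617, 0, 0.122, 1],
])

```text
clock: 3.03
position: [0.4135, -0.1821, 0.2494]
tcp_rot: [0.969, 0.246, -0.001, 0.0]
wrist_force: [-0.5, -0.3, 0.2]
finger_gap: 0.0856
```

Run:
```python
from h import *
plan([(.389,-.383,.25,28.1)])
```

```text
[-0.469, 0.66, -0.001, 0.002]
```

Emit:
step_arm([
  [-0.469, 0.66, 0.2, 0.002, 1],
  [-0.469, 0.66, 0.2, 0.002, 1],
  [-0.469, 0.66, 0.2, 0.002, 1],
  [-0.469, 0.66, 0.2, 0.002, 1],
  [-0.469, 0.66, 0.2, 0.002, 1],
  [-0.469, 0.66, 0.2, 0.002, 1],
  [-0.469, 0.66, 0.2, 0.002, 1],
  [-0.469, 0.66, 0.2, 0.002, 1],
])

```text
clock: 3.7
position: [0.3912, -0.3781, 0.1998]
tcp_rot: [0.969, 0.246, 0.0, -0.0]
wrist_force: [-0.7, -0.5, 0.5]
finger_gap: 0.0854
```

Run:
```python
from h import *
im=save('wrist','w1'); s=arm.get_state(); print(s['position'])
V=cv2.cvtColor(im,cv2.COLOR_RGB2HSV)[...,2]
n,l,st,c=cv2.connectedComponentsWithStats((V<60).astype('uint8'))
for i in range(1,n):
    if st[i,4]>800:
        ys,xs=np.where(l==i); P=ray('wrist',np.c_[xs,ys],.041)[:,:2]*1000
        r=cv2.minAreaRect(P.astype('float32')); print(st[i],np.round(cv2.boxPoints(r),1).tolist(),np.round(r[1],1))
print(proj('wrist',[s['position'][0],s['position'][1],.03]))
for n in('scoop_grip','scoop','scoop_nose'): print(n,[(np.round(d['at'],3).tolist(),round(d['conf'],2)) for d in arm.search_frame(n,'wrist')])
```

```text
[ 0.39152436 -0.37773843  0.20041093]
[  353     0   197   106 10254] [[521.2999877929688, -465.8999938964844], [564.7999877929688, -467.8999938964844], [571.2000122070312, -327.79998779296875], [527.7000122070312, -325.79998779296875]] [140.3  43.5]
[ 459    0  181   65 5731] [[537.4000244140625, -403.6000061035156], [596.0, -511.3999938964844], [630.5, -492.6000061035156], [572.0, -384.79998779296875]] [ 39.3 122.7]
[ 319  162   19  121 2034] [[346.70001220703125, -399.0], [353.29998779296875, -411.3999938964844], [439.8999938964844, -365.3999938964844], [433.29998779296875, -353.1000061035156]] [98. 14.]
[    0   170   640   310 78306] [[9.0, -220.6999969482422], [311.3999938964844, -781.4000244140625], [579.0999755859375, -637.0], [276.70001220703125, -76.30000305175781]] [304.2 637.1]
[ 513  280   76   61 1740] [[381.70001220703125, -592.2999877929688], [434.70001220703125, -614.2000122070312], [448.79998779296875, -580.0999755859375], [395.79998779296875, -558.0999755859375]] [36.9 57.3]
[ 348  334   34   82 1089] [[242.1999969482422, -492.5], [257.79998779296875, -515.2000122070312], [327.8999938964844, -467.0], [312.29998779296875, -444.29998779296875]] [85.1 27.5]
[[321.85560646 220.80526228]]
scoop_grip [([0.468, -0.346, 0.008], 0.86)]
scoop [([0.467, -0.346, 0.01], 0.94)]
scoop_nose [([0.463, -0.344, 0.006], 0.59)]
```

View pics/w1.png

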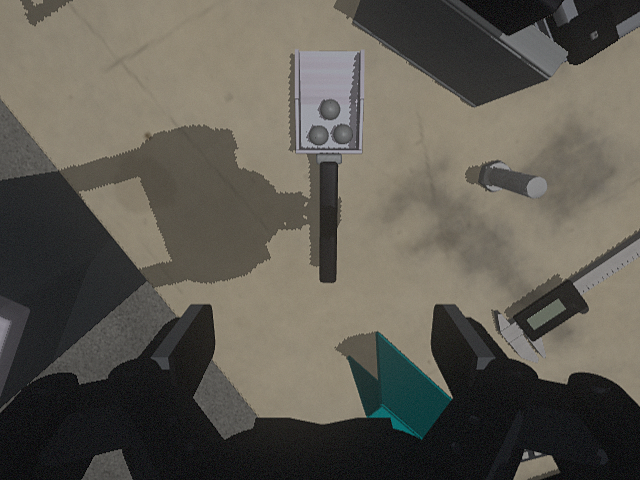

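The wrist view agrees with the top view: handle centre at about (0.393,-0.382), yaw 28°, balls at the rear of the bowl at (318–343,108–135). Going down to grasp.

Run:
```python
from h import *
plan([(.389,-.3845,.10,28),(.389,-.3845,.030,28)])
```

```text
[-0.023, 0.018, 0.403, 0.003]
[-0.023, 0.018, 0.683, 0.003]
```

Emit:
step_arm([
  [-0.012, 0.009, 0.4, 0.003, 1],
  [-0.012, 0.009, 0.4, 0.003, 1],
  [-0.012, 0.009, 0.4, 0.003, 1],
  [-0.012, 0.009, 0.4, 0.003, 1],
  [-0.012, 0.009, 0.4, 0.003, 1],
])

```text
clock: 4.32
position: [0.3897, -0.3814, 0.1002]
tcp_rot: [0.97, 0.241, -0.0, -0.0]
wrist_force: [-0.1, 0.2, 0.5]
finger_gap: 0.0855
```

Run:
```python
from h import *
print(arm.get_state()['position'])
plan([(.389,-.3845,.10,28),(.389,-.3845,.030,28)])
```

```text
[ 0.38968779 -0.38141522  0.10017376]
[-0.008, 0.01, 0.001, -0.0]
[-0.008, 0.01, 0.281, -0.0]
```

Emit:
step_arm([
  [-0.008, 0.01, 0.2, 0, 1],
  [-0.008, 0.01, 0.28, 0, 1],
  [-0.008, 0.01, 0.28, 0, 1],
  [-0.008, 0.01, 0.28, 0, 0],
  [-0.008, 0.01, 0.28, 0, 0],
  [-0.008, 0.01, 0.28, 0, 0],
  [-0.008, 0.01, 0.28, 0, 0],
  [-0.008, 0.01, 0.28, 0, 0],
  [-0.008, 0.01, 0.28, 0, 0],
  [-0.008, 0.01, 0.28, 0, 0],
])

```text
clock: 5.15
position: [0.3891, -0.3855, 0.0307]
tcp_rot: [0.971, 0.241, 0.0, 0.001]
wrist_force: [-1.3, 0.4, 4.0]
finger_gap: 0.0129
```

Emit:
step_arm([
  [0, 0, -0.01, 0, 0],
  [0, 0, -0.02, 0, 0],
  [0, 0, -0.03, 0, 0],
  [0, 0, -0.04, 0, 0],
  [0, 0, -0.04, 0, 0],
])

```text
clock: 5.57
position: [0.3889, -0.3853, 0.0401]
tcp_rot: [0.971, 0.241, 0.0, 0.0]
wrist_force: [0.5, -0.1, -1.9]
finger_gap: 0.013
```

Run:
```python
from h import *
s=arm.get_state();print(s['position'],s['wrist_force'],s['moment'],s['finger_gap'])
a=save('wrist','w2'); b=save('scene','s2')
x=cv2.resize(b[240:360,290:390],None,fx=5,fy=5)[:600,:]
x=np.hstack([cv2.resize(a[0:330,200:460],(400,508)),cv2.resize(b[240:350,300:385],(393,508),interpolation=cv2.INTER_CUBIC)])
cv2.imwrite('pics/w2c.png',x[:,:,::-1])
```

```text
[ 0.38887623 -0.38527569  0.04014569] [ 0.51281292 -0.11374785 -1.91951016] [-0.0595767   0.13312158  0.01607547] 0.01295377027415141
```

View pics/w2c.png

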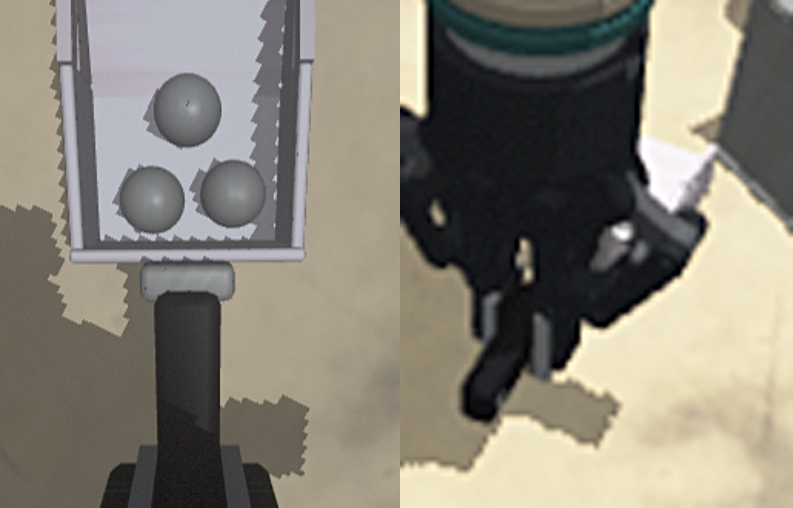

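The scoop is held rigidly: full weight 1.9 N, moment 0.15 Nm, balls still in the rear. The tool can't tilt, so I'll get the balls out by stopping and reversing the scoop sharply with its nose deep over the tray. For more reach under the board I'll regrip nearer the handle's end.

Emit:
step_arm([
  [0, 0, 0.02, 0, 0],
  [0, 0, 0.04, 0, 0],
  [0, 0, 0.04, 0, 0],
  [0, 0, 0.038, 0, 1],
  [0, 0, 0.038, 0, 1],
  [0, 0, 0.038, 0, 1],
  [0, 0, 0.038, 0, 1],
  [-0.06, 0, 0.038, 0, 1],
  [-0.124, 0, 0.038, 0, 1],
  [-0.124, 0, 0.038, 0, 1],
])

```text
clock: 6.5
position: [0.3598, -0.4005, 0.03]
tcp_rot: [0.971, 0.24, -0.0, -0.0]
wrist_force: [-0.1, 0.4, -0.5]
finger_gap: 0.0851
```

Emit:
step_arm([
  [0, 0, 0, 0, 0],
  [0, 0, 0, 0, 0],
  [0, 0, 0, 0, 0],
  [0, 0, 0, 0, 0],
  [0, 0, 0, 0, 0],
  [0, 0, 0, 0, 0],
  [0, 0, 0, 0, 0],
])

```text
clock: 7.08
position: [0.3617, -0.3995, 0.0303]
tcp_rot: [0.97, 0.241, 0.0, -0.0]
wrist_force: [0.1, 1.2, 0.1]
finger_gap: 0.0126
```

Emit:
step_arm([
  [0, 0, -0.02, 0, 0],
  [0, 0, -0.05, 0, 0],
  [0, 0, -0.08, 0, 0],
  [0, 0, -0.08, 0, 0],
])

```text
clock: 7.42
position: [0.3621, -0.4006, 0.0525]
tcp_rot: [0.971, 0.241, 0.001, 0.002]
wrist_force: [-0.2, -0.3, -1.2]
finger_gap: 0.013
```

Run:
```python
from h import *
s=arm.get_state();print(s['position'],s['wrist_force'],s['moment'],s['finger_gap'])
M=R.from_quat(s['tcp_rot']).as_matrix();c=arm.calibration('wrist')
print('cam in tool',M.T@(c['position']-s['position']),'\n',M.T@rot(c))
```

```text
[ 0.36205237 -0.40058635  0.052519  ] [-0.22070382 -0.27836228 -1.21905219] [-0.11770394  0.14515334  0.01469685] 0.013043937177597538
cam in tool [ 0.07346101  0.00016627 -0.12586948] 
 [[-5.53108676e-04 -9.56887719e-01 -2.90457548e-01]
 [ 9.99999170e-01 -8.67373802e-04  9.53224054e-04]
 [-1.16406366e-03 -2.90456780e-01  9.56887404e-01]]
```

Emit:
step_arm([
  [0, 0, -0.166, 0, 0],
])

```text
clock: 7.5
position: [0.3585, -0.3963, 0.0848]
tcp_rot: [0.971, 0.241, -0.003, -0.006]
wrist_force: [0.1, 0.3, -4.4]
finger_gap: 0.013
```

Run:
```python
from h import *
s=arm.get_state();print(s['position'],s['joint_vel'],s['wrist_force'],s['moment'])
```

```text
[ 0.35853059 -0.39629802  0.08475498] [ 0.00132579 -0.67887949 -0.43298478  0.0036168   1.08635677 -0.00180656] [ 0.07987417  0.34809046 -4.4201529 ] [-0.09996527  0.18514387 -0.00602552]
```

Emit:
step_arm([
  [0, 0, 0, 0, 0],
])

```text
clock: 7.58
position: [0.3633, -0.4021, 0.0984]
tcp_rot: [0.971, 0.241, 0.002, 0.004]
wrist_force: [0.3, -1.6, 0.4]
finger_gap: 0.013
```

Run:
```python
from h import *
s=arm.get_state();print(s['position'],s['joint_vel'],s['wrist_force'],s['moment'])
a=save('wrist','w3'); b=save('scene','s3')
x=np.hstack([cv2.resize(a[0:330,200:460],(400,508)),cv2.resize(b[235:345,285:370],(393,508),interpolation=cv2.INTER_CUBIC)])
cv2.imwrite('pics/w3c.png',x[:,:,::-1])
```

```text
[ 0.36326727 -0.40206898  0.09842684] [ 9.79962526e-05  2.82660236e-02  1.95333939e-02  2.32301377e-03
 -1.08238882e-01  1.60055731e-03] [ 0.3394699  -1.58134567  0.39323078] [-0.11026779  0.0312437  -0.00311996]
```

View pics/w3c.png

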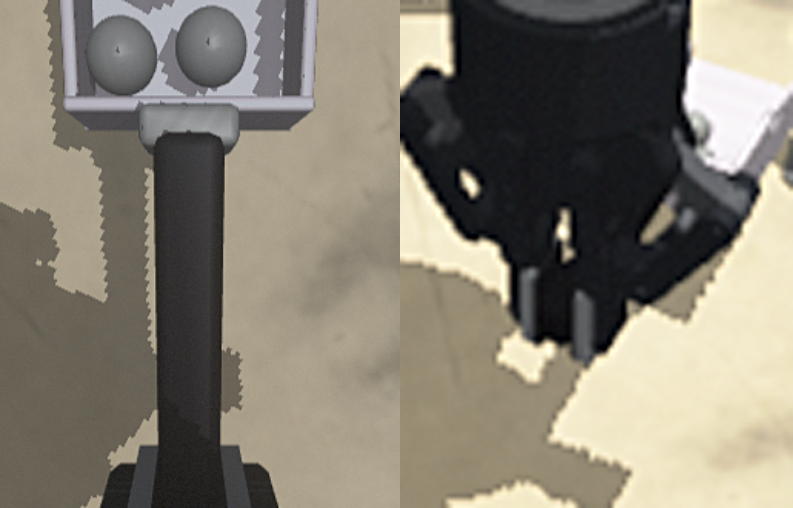

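Run:
```python
from h import *
s=arm.get_state();print(s['position'],s['wrist_force'],s['moment'])
M=R.from_quat(s['tcp_rot']).as_matrix()
for pit in(-10,-5,0,5,10):
    a=np.radians(pit) # nose-down positive
    f=lambda X,Y,Z:s['position']+M@np.array([ (X+128)*np.cos(a)+(Z-32)*-np.sin(a)*-1*-1, Y, -2+ (X+128)*np.sin(a)-(Z-32)*np.cos(a)])
    print(pit,proj('wrist',[f(-37.5e-0*1,0,28)*1 if 0 else s['position']+M@(np.array([(90.5)*np.cos(a)-(-4)*-np.sin(a),y,-2+90.5*np.sin(a)+4*np.cos(a)])/1000) for y in(-26,26)]).round(1).tolist())
```

```text
[ 0.36211068 -0.40068168  0.09383212] [ 0.1463198   0.66044895 -2.50160733] [-0.07010713  0.2491854   0.01335698]
-10 [[227.3, 65.3], [415.7, 65.2]]
-5 [[233.6, 67.0], [409.5, 66.9]]
0 [[239.3, 70.9], [403.8, 70.8]]
5 [[244.4, 76.5], [398.8, 76.4]]
10 [[249.0, 83.5], [394.3, 83.4]]
```

```bash
cat > sim.py <<'E'
import numpy as np
def run(cmd,w=35,z=.5,b0=-29.5,ramp=True,k=5/7,off=165.5,floor0=.042):
    # cmd: TCP rack x per row (mm). ball rel coordinate to scoop origin; slope s on front half
    dt=.0005;x=v=0.;x=cmd[0];tp=cmd[0];b=b0;u=0.;mx=x;t=0
    for c in list(cmd[1:])+[cmd[-1]]*8:
        for i in range(int(1/12/dt)):
            tgt=tp+(c-tp)*(i*dt*12 if ramp else 1)
            a=w*w*(tgt-x)-2*z*w*v
            v+=a*dt;x+=v*dt;mx=max(mx,x)
            g=9810*np.sin(np.radians(12)) if b>0 else 0
            u+=k*(-a-g)*dt;b+=u*dt;t+=dt
            if b<-29.5:b=-29.5;u=max(u,0)*1
            if b>37.5:
                nose=x+off; fall=np.sqrt(2*(floor0+.011-.008)/9.81)
                return dict(t=round(t,2),exit_nose=round(nose),vabs=round(u+v),land=round(nose+(u+v)*fall),mx=round(mx),final_nose=round(x+off))
    return dict(stay=round(b),mx=round(mx))
if __name__=='__main__':
    P={'stop':[-290,-248,-206,-165,-150,-150],
       'rev25':[-275,-233,-192,-150,-175,-175],
       'rev42':[-275,-233,-192,-150,-192,-192],
       'rev35':[-275,-233,-192,-150,-185,-185],
       'rev30h':[-275,-233,-192,-150,-150,-180]}
    for n,p in P.items():
        print(n)
        for w in(25,40):
            for b0 in(-29.5,-14):
                for rp in(True,False): print('  ',w,b0,rp,run(p,w=w,b0=b0,ramp=rp))
E
python3 sim.py
```

```text
stop
   25 -29.5 True {'t': 1.02, 'exit_nose': -51, 'vabs': 167, 'land': -35, 'mx': -214, 'final_nose': -51}
   25 -29.5 False {'t': 0.39, 'exit_nose': 18, 'vabs': 329, 'land': 49, 'mx': -146, 'final_nose': 18}
   25 -14 True {'t': 0.38, 'exit_nose': -58, 'vabs': 224, 'land': -36, 'mx': -214, 'final_nose': -58}
   25 -14 False {'t': 0.39, 'exit_nose': 18, 'vabs': 335, 'land': 50, 'mx': -146, 'final_nose': 18}
   40 -29.5 True {'t': 0.37, 'exit_nose': -58, 'vabs': -99, 'land': -67, 'mx': -204, 'final_nose': -58}
   40 -29.5 False {'t': 0.28, 'exit_nose': 11, 'vabs': 530, 'land': 62, 'mx': -155, 'final_nose': 11}
   40 -14 True {'t': 0.37, 'exit_nose': -58, 'vabs': -99, 'land': -67, 'mx': -204, 'final_nose': -58}
   40 -14 False {'t': 0.28, 'exit_nose': 11, 'vabs': 524, 'land': 61, 'mx': -154, 'final_nose': 11}
rev25
   25 -29.5 True {'t': 0.38, 'exit_nose': -64, 'vabs': 117, 'land': -53, 'mx': -207, 'final_nose': -64}
   25 -29.5 False {'t': 0.34, 'exit_nose': -4, 'vabs': 292, 'land': 24, 'mx': -147, 'final_nose': -4}
   25 -14 True {'t': 0.36, 'exit_nose': -56, 'vabs': 208, 'land': -
[... 2305 characters left out ...]
alse {'t': 0.37, 'exit_nose': 10, 'vabs': 229, 'land': 32, 'mx': -143, 'final_nose': 10}
   25 -14 True {'t': 0.37, 'exit_nose': -49, 'vabs': 161, 'land': -34, 'mx': -206, 'final_nose': -49}
   25 -14 False {'t': 0.36, 'exit_nose': 11, 'vabs': 244, 'land': 35, 'mx': -143, 'final_nose': 11}
   40 -29.5 True {'t': 0.36, 'exit_nose': -45, 'vabs': -107, 'land': -55, 'mx': -196, 'final_nose': -45}
   40 -29.5 False {'t': 0.27, 'exit_nose': 21, 'vabs': 450, 'land': 64, 'mx': -144, 'final_nose': 21}
   40 -14 True {'t': 0.36, 'exit_nose': -45, 'vabs': -107, 'land': -55, 'mx': -196, 'final_nose': -45}
   40 -14 False {'t': 0.27, 'exit_nose': 20, 'vabs': 443, 'land': 63, 'mx': -144, 'final_nose': 20}
```

```bash
sed -i 's/^            if b<-29.5/            if i==int(1\/12\/dt)-1: tp=c\n            if b<-29.5/' sim.py
python3 - <<'E'
from sim import run
P={'a':[-205,-190,-150,-190,-190],'b':[-205,-163,-150,-190,-190],'c':[-205,-165,-150,-175,-200],'d':[-195,-153,-195,-195],'e':[-195,-153,-180,-180],'run':[-275,-233,-192,-150,-192,-192]}
for n,p in P.items():
    print(n)
    for w in(25,40):
        for b0 in(-29.5,-14):
            for rp in(True,False): print('  ',w,b0,rp,run(p,w=w,b0=b0,ramp=rp))
E
```

```text
a
   25 -29.5 True {'t': 0.33, 'exit_nose': -26, 'vabs': 187, 'land': -9, 'mx': -156, 'final_nose': -26}
   25 -29.5 False {'t': 0.27, 'exit_nose': -22, 'vabs': 236, 'land': 1, 'mx': -150, 'final_nose': -22}
   25 -14 True {'t': 0.33, 'exit_nose': -26, 'vabs': 187, 'land': -9, 'mx': -156, 'final_nose': -26}
   25 -14 False {'t': 0.27, 'exit_nose': -22, 'vabs': 236, 'land': 1, 'mx': -150, 'final_nose': -22}
   40 -29.5 True {'t': 0.29, 'exit_nose': -28, 'vabs': 243, 'land': -5, 'mx': -153, 'final_nose': -28}
   40 -29.5 False {'t': 0.21, 'exit_nose': -16, 'vabs': 314, 'land': 14, 'mx': -144, 'final_nose': -16}
   40 -14 True {'t': 0.29, 'exit_nose': -28, 'vabs': 243, 'land': -5, 'mx': -153, 'final_nose': -28}
   40 -14 False {'t': 0.21, 'exit_nose': -16, 'vabs': 314, 'land': 14, 'mx': -144, 'final_nose': -16}
b
   25 -29.5 True {'t': 0.29, 'exit_nose': -18, 'vabs': 148, 'land': -3, 'mx': -149, 'final_nose': -18}
   25 -29.5 False {'t': 0.23, 'exit_nose': -10, 'vabs': 180, 'land': 7, 'mx': -145, 'final_nose': -10}
   25 -14 True {'t': 0.29, 'exit_nose': -18, 'vabs': 148, 'land': -3, 'm
[... 3100 characters left out ...]
 False {'t': 0.33, 'exit_nose': -13, 'vabs': 238, 'land': 10, 'mx': -148, 'final_nose': -13}
   25 -14 True {'t': 0.38, 'exit_nose': -19, 'vabs': 218, 'land': 2, 'mx': -154, 'final_nose': -19}
   25 -14 False {'t': 0.32, 'exit_nose': -12, 'vabs': 248, 'land': 12, 'mx': -148, 'final_nose': -12}
   40 -29.5 True {'t': 0.35, 'exit_nose': -21, 'vabs': 200, 'land': -2, 'mx': -153, 'final_nose': -21}
   40 -29.5 False {'t': 0.26, 'exit_nose': 16, 'vabs': 280, 'land': 43, 'mx': -144, 'final_nose': 16}
   40 -14 True {'t': 0.35, 'exit_nose': -21, 'vabs': 200, 'land': -2, 'mx': -153, 'final_nose': -21}
   40 -14 False {'t': 0.26, 'exit_nose': 15, 'vabs': 264, 'land': 40, 'mx': -144, 'final_nose': 15}
```

Run:
```python
from h import *
plan([(*rw(-.29,0),.094,56.8)])
```

```text
[0.224, -0.089, -0.001, -0.161]
```

Emit:
step_arm([
  [0.012, -0.005, 0, -0.008, 0],
  [0.034, -0.013, 0, -0.024, 0],
  [0.061, -0.024, 0, -0.044, 0],
  [0.09, -0.036, 0, -0.065, 0],
  [0.12, -0.048, 0, -0.086, 0],
  [0.15, -0.06, 0, -0.107, 0],
  [0.178, -0.071, 0, -0.128, 0],
  [0.2, -0.08, 0, -0.145, 0],
  [0.216, -0.086, 0, -0.156, 0],
  [0.224, -0.089, 0, -0.161, 0],
  [0.224, -0.089, 0, -0.161, 0],
  [0.224, -0.089, 0, -0.161, 0],
])

```text
clock: 8.68
position: [0.4002, -0.3535, 0.091]
tcp_rot: [0.879, 0.476, -0.0, -0.001]
wrist_force: [0.6, 0.4, -2.1]
finger_gap: 0.0133
```

Run:
```python
from h import *
s=arm.get_state();print(s['position'],s['wrist_force'])
plan([(*rw(-.29,0),.075,56.8),(*rw(-.205,0),.075,56.8)])
im=save('wrist','w4'); b=save('top','t4')
t=cv2.resize(b[145:300,195:400],(529,400),interpolation=cv2.INTER_CUBIC)
cv2.imwrite('pics/w4c.png',np.hstack([cv2.resize(im[0:300,180:380],(267,400)),t])[:,:,::-1])
```

```text
[ 0.40019654 -0.35354518  0.09097565] [ 0.62996724  0.37848473 -2.08203747]
[-0.002, 0.006, 0.064, 0.0]
[0.338, 0.006, 0.064, 0.0]
```

View pics/w4c.png

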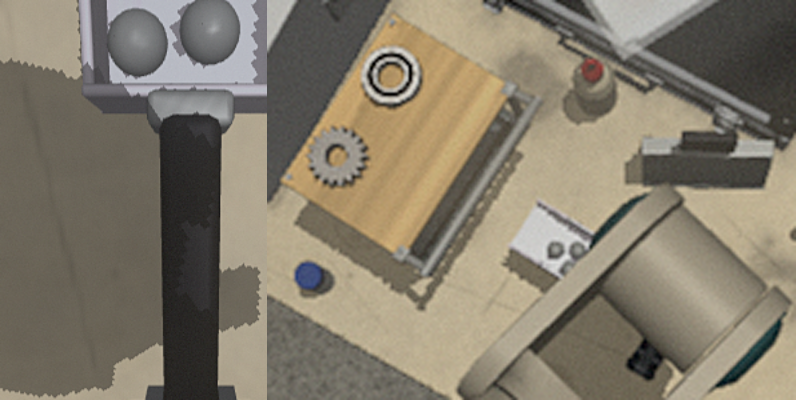

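Scoop faces the rack opening centrally with all three balls in the rear. Easing the nose in to just over the tray.

Emit:
step_arm([
  [0, 0.006, 0.02, 0, 0],
  [0, 0.006, 0.05, 0, 0],
  [0, 0.006, 0.064, 0, 0],
  [0.02, 0.006, 0.064, 0, 0],
  [0.06, 0.006, 0.064, 0, 0],
  [0.11, 0.006, 0.064, 0, 0],
  [0.17, 0.006, 0.064, 0, 0],
  [0.22, 0.006, 0.064, 0, 0],
  [0.27, 0.006, 0.064, 0, 0],
  [0.31, 0.006, 0.064, 0, 0],
  [0.33, 0.006, 0.064, 0, 0],
  [0.338, 0.006, 0.064, 0, 0],
])

```text
clock: 9.78
position: [0.4485, -0.283, 0.0759]
tcp_rot: [0.879, 0.477, 0.0, 0.0]
wrist_force: [-0.5, 0.5, -2.6]
finger_gap: 0.0129
```

Emit:
step_arm([
  [0, 0, 0, 0, 0],
  [0, 0, 0, 0, 0],
  [0, 0, 0, 0, 0],
])

```text
clock: 10.03
position: [0.4477, -0.2843, 0.0758]
tcp_rot: [0.88, 0.476, -0.0, 0.0]
wrist_force: [-0.4, -0.5, -2.1]
finger_gap: 0.0131
```

Run:
```python
from h import *
s=arm.get_state();d=s['position'][:2]-RC;print(s['position'],s['wrist_force'],'rack x,y',d@RX,d@RY)
plan([(*rw(-.150,0),.075,56.8)])
```

```text
[ 0.44766885 -0.28432823  0.07576255] [-0.4058677  -0.51409787 -2.06205631] rack x,y -0.2057400300439258 -0.0003285349165447738
[0.223, -0.001, 0.003, 0.0]
```

Emit:
step_arm([
  [0.16, 0, 0, 0, 0],
  [0.22, 0, 0, 0, 0],
  [0.12, 0, 0, 0, 0],
  [0.02, 0, 0, 0, 0],
  [0.02, 0, 0, 0, 0],
  [0.02, 0, 0, 0, 0],
])

```text
clock: 10.53
position: [0.4501, -0.2807, 0.0759]
tcp_rot: [0.88, 0.475, 0.0, 0.0]
wrist_force: [-0.8, 0.2, -2.0]
finger_gap: 0.0134
```

Run:
```python
from h import *
s=arm.get_state();print(s['position'],s['wrist_force'],s['moment'])
im=save('wrist','w5'); b=save('scene','s5')
t=cv2.resize(b[140:250,255:395],(509,400),interpolation=cv2.INTER_CUBIC)
cv2.imwrite('pics/w5c.png',np.hstack([cv2.resize(im[0:300,180:400],(290,400)),t])[:,:,::-1])
```

```text
[ 0.4501005  -0.2807352   0.07587556] [-0.76247434  0.21350372 -2.01391318] [-0.12211504  0.09692218 -0.02485298]
```

View pics/w5c.png

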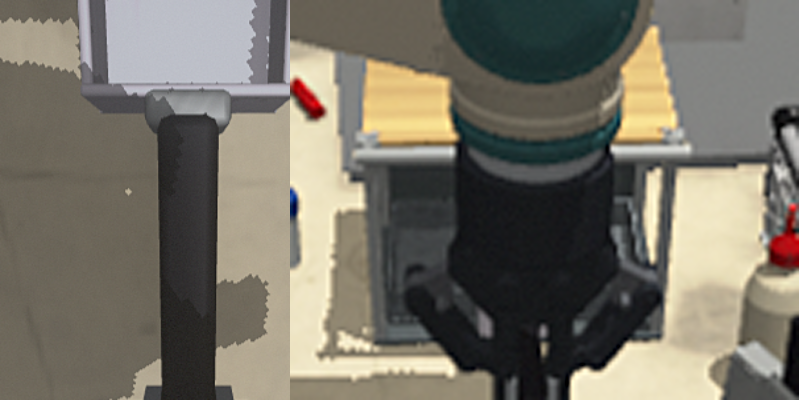

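The rear of the bowl is now empty. I'll average the force to see if the balls have left.

Emit:
step_arm([
  [0, 0, 0, 0, 0],
  [0, 0, 0, 0, 0],
  [0, 0, 0, 0, 0],
])

```text
clock: 10.88
position: [0.4509, -0.2793, 0.0758]
tcp_rot: [0.879, 0.476, 0.0, -0.0]
wrist_force: [1.4, -0.0, -2.0]
finger_gap: 0.013
```

Run:
```python
from h import *
F=[]
for i in range(6):
    im=arm.capture('wrist'); s=arm.get_state(); F.append(np.r_[s['wrist_force'],s['moment']])
print(np.round(np.mean(F,0),3),np.round(np.std(F,0),3))
cv2.imwrite('pics/w6.png',im[:,:,::-1])
sc=save('scene','s6')
for cam in('wrist','scene'):
  for n in('ball0_center',): print(cam,[(np.round(d['at'],3).tolist(),round(d['conf'],2)) for d in arm.search_frame(n,cam)])
```

```text
[ 0.253  0.083 -1.768 -0.123  0.085  0.008] [0.812 0.195 0.601 0.03  0.035 0.027]
wrist []
scene []
```

Emit:
step_arm([
  [0.14, 0, 0, 0, 0],
  [0.2, 0, 0, 0, 0],
  [0.1, 0, 0, 0, 0],
  [0, 0, 0, 0, 0],
  [0, 0, 0, 0, 0],
  [-0.02, 0, 0, 0, 0],
  [-0.08, 0, 0, 0, 0],
  [-0.16, 0, 0, 0, 0],
  [-0.24, 0, 0, 0, 0],
  [-0.3, 0, 0, 0, 0],
  [-0.35, 0, 0, 0, 0],
  [-0.36, 0, 0, 0, 0],
])

```text
clock: 12.33
position: [0.4007, -0.3563, 0.0758]
tcp_rot: [0.88, 0.476, -0.0, 0.0]
wrist_force: [1.5, -0.2, -2.1]
finger_gap: 0.0128
```

Run:
```python
from h import *
s=arm.get_state();print(s['position'],s['wrist_force'])
im=save('top','t7'); sc=save('scene','s7')
a=cv2.resize(im[145:300,195:400],(529,400),interpolation=cv2.INTER_CUBIC)
t=cv2.resize(sc[165:245,265:370],(525,400),interpolation=cv2.INTER_CUBIC)
x=np.hstack([a,t]);x=cv2.resize(x,(800,int(400*800/x.shape[1])))
cv2.imwrite('pics/c7.png',x[:,:,::-1])
for cam in('top','scene'): print(cam,[(np.round(d['at'],3).tolist(),round(d['conf'],2)) for d in arm.search_frame('ball0_center',cam)])
```

```text
[ 0.40072734 -0.35628299  0.07582138] [ 1.47326077 -0.17675248 -2.09575048]
top []
scene []
```

View pics/c7.png

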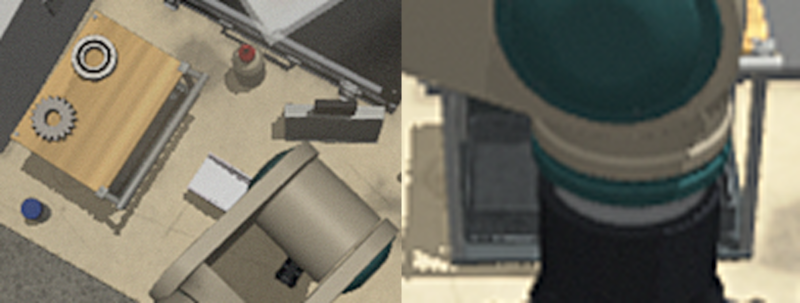

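Bowl looks empty and no balls on the bench. Backing up 35 mm and setting the scoop down.

Emit:
step_arm([
  [-0.06, 0, 0.02, 0, 0],
  [-0.14, 0, 0.08, 0, 0],
  [-0.14, 0, 0.13, 0, 0],
  [-0.14, 0, 0.16, 0, 0],
  [-0.14, 0, 0.175, 0, 0],
  [-0.14, 0, 0.183, 0, 0],
  [-0.14, 0, 0.183, 0, 0],
  [-0.14, 0, 0.183, 0, 1],
  [-0.14, 0, 0.183, 0, 1],
  [-0.14, 0, 0.183, 0, 1],
  [-0.14, 0, 0.183, 0, 1],
  [-0.14, 0, 0.183, 0, 1],
])

```text
clock: 13.53
position: [0.3825, -0.3843, 0.0301]
tcp_rot: [0.879, 0.476, 0.0, 0.0]
wrist_force: [-0.1, -0.7, -0.6]
finger_gap: 0.0724
```

Emit:
step_arm([
  [0, 0, -0.1, 0, 1],
  [0, 0, -0.26, 0, 1],
  [0, 0, -0.42, 0, 1],
  [0, 0, -0.58, 0, 1],
  [0, 0, -0.74, 0, 1],
  [0, 0, -0.9, 0, 1],
  [0, 0, -0.9, 0, 1],
  [0, 0, -0.9, 0, 1],
])

```text
clock: 14.2
position: [0.383, -0.3851, 0.2581]
tcp_rot: [0.879, 0.476, 0.001, 0.003]
wrist_force: [0.3, 0.2, 0.1]
finger_gap: 0.0858
```

Run:
```python
from h import *
s=arm.get_state();print(s['position'],s['wrist_force'])
im=save('wrist','w8'); sc=save('scene','s8'); tp=save('top','t8')
# guard fin / scoop in wrist
for n,cam in(('scoop','wrist'),('guard','wrist'),('guard','scene'),('guard','top'),('ball0_center','scene'),('bottle','top'),('vial','top'),('bolt','scene')):
    print(n,cam,[(np.round(d['at'],3).tolist(),round(d['conf'],2)) for d in arm.search_frame(n,cam)])
t=cv2.resize(sc[165:255,265:375],(489,400),interpolation=cv2.INTER_CUBIC)
x=np.hstack([cv2.resize(im,(533,400)),t]);x=cv2.resize(x,(800,int(400*800/x.shape[1])))
cv2.imwrite('pics/c8.png',x[:,:,::-1])
```

```text
[ 0.38299446 -0.3850988   0.25813082] [0.30492981 0.19164264 0.10279264]
scoop wrist [([0.447, -0.284, 0.006], 0.75)]
guard wrist [([0.545, -0.382, 0.085], 0.87), ([0.288, -0.506, 0.064], 0.71)]
guard scene [([0.266, -0.543, 0.074], 0.79), ([0.544, -0.397, 0.062], 0.57)]
guard top [([0.542, -0.376, 0.092], 0.82), ([0.277, -0.534, 0.076], 0.77)]
ball0_center scene []
bottle top [([0.614, -0.289, 0.072], 0.67)]
vial top []
bolt scene [([0.485, -0.499, 0.031], 0.87)]
```

View pics/c8.png

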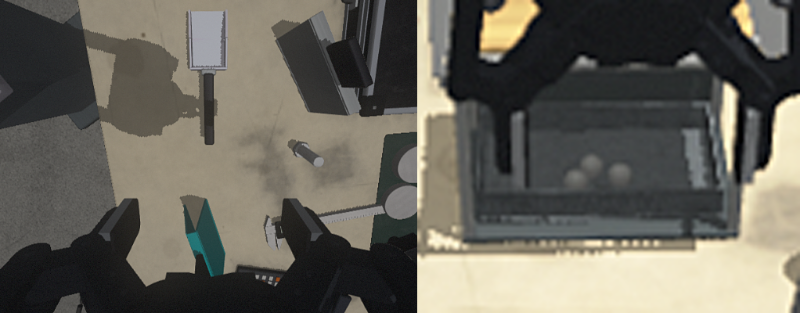

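The right image shows all three balls lying in the tray at about (590,172), and the left shows the empty scoop level on the bench. Now to the guard.

Run:
```python
from h import *
plan([(.543,-.385,.26,90)])
```

```text
[0.349, 0.54, -0.022, -0.184]
```

Emit:
step_arm([
  [0.349, 0.54, -0.022, -0.184, 1],
  [0.349, 0.54, -0.022, -0.184, 1],
  [0.349, 0.54, -0.022, -0.184, 1],
  [0.349, 0.54, -0.022, -0.184, 1],
  [0.349, 0.54, -0.022, -0.184, 1],
  [0.349, 0.54, -0.022, -0.184, 1],
  [0.349, 0.54, -0.022, -0.184, 1],
  [0.349, 0.54, -0.022, -0.184, 1],
])

```text
clock: 15.42
position: [0.5423, -0.3854, 0.2613]
tcp_rot: [0.708, 0.706, 0.0, 0.0]
wrist_force: [0.6, 0.4, 0.8]
finger_gap: 0.0854
```

Run:
```python
from h import *
s=arm.get_state();print(s['position'])
im=save('wrist','w9')
print(proj('wrist',[[.543,-.385,.138]]))
print([(np.round(d['at'],3).tolist(),round(d['conf'],2)) for d in arm.search_frame('guard','wrist')])
m=arm.cut_out('guard','wrist')[0]['mask']; m2=cv2.dilate(m.astype('uint8'),np.ones((25,25)))>0
V=cv2.cvtColor(im,cv2.COLOR_RGB2HSV)[...,2]
n,l,st,c=cv2.connectedComponentsWithStats(((V<45)&m2).astype('uint8'))
for i in range(1,n):
    if st[i,4]>300:
        ys,xs=np.where(l==i);P=ray('wrist',np.c_[xs,ys],.138)[:,:2]*1000;r=cv2.minAreaRect(P.astype('float32'))
        print(st[i],np.round(cv2.boxPoints(r),1).tolist(),np.round(r[1],1))
cv2.imwrite('pics/w9c.png',im[:,:,::-1])
```

```text
[ 0.54233733 -0.38542296  0.26133534]
[[323.91367965 235.8117726 ]]
[([0.292, -0.508, 0.056], 0.75), ([0.617, -0.287, 0.078], 0.69), ([0.549, -0.376, 0.091], 0.58)]
```

View pics/w9c.png

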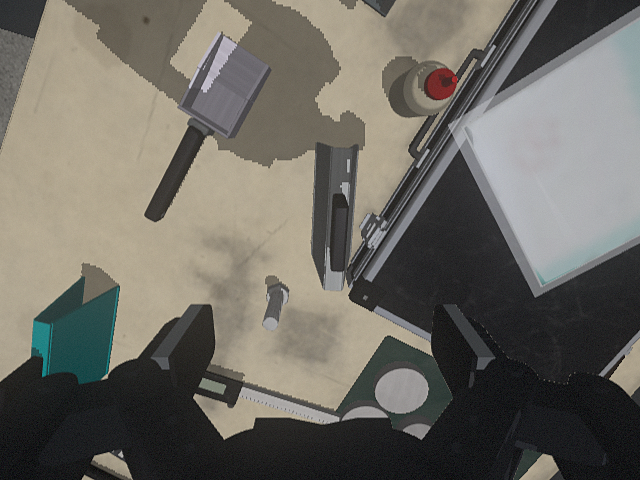

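Guard is in view: its fin spans about x 331–349, y 194–272. Bolt, bottle and scoop stand undisturbed. Segmenting the fin in that window.

Run:
```python
from h import *
im=cv2.imread('pics/w9c.png')
V=im.max(2)
print(V[200:270:14,322:358:2])
w=np.zeros(V.shape,bool);w[186:278,324:353]=1
for th in(40,55):
    n,l,st,c=cv2.connectedComponentsWithStats(((V<th)&w).astype('uint8'));i=1+np.argmax(st[1:,4])
    ys,xs=np.where(l==i);r=cv2.minAreaRect(np.c_[xs,ys].astype('float32'));print(th,st[i],r)
    for y in range(200,270,10):
        k=xs[ys==y];print(y,k.min(),k.max(),end='; ')
    print()
print(ray('wrist',[[342,194],[339,272],[340,233]],.138))
# guard ridge ends: project z .09 hypothesis
```

```text
[[ 66  66  65  89  95  66  49  47  46  42  49  41  81 162  77  75 122 175]
 [ 65  72  64  76  95  43  48  59  63  68  69  67  59  64  75  82 170 169]
 [ 65  63  75  86  80  48  44  62  64  63  71  72  45  77  72 122 162 159]
 [ 66  63  84  94  46  49  53  60  64  64  65  52  70  75  83 167 166 163]
 [ 66  47  95 163  45  49  62  60  60  61  64  45  82  69 129 159  57 131]]
40 [343 195   3   6   6] ((344.3448486328125, 197.36204528808594), (5.385164737701416, 0.742781400680542), 68.19859313964844)
200 345 345; Traceback (most recent call last):
  File "<stdin>", line 10, in <module>
    return umr_minimum(a, axis, None, out, keepdims, initial, where)
ValueError: zero-size array to reduction operation minimum which has no identity
```

Run:
```python
from h import *
P=ray('wrist',[[340.9,214],[338.2,256],[341.3,204],[337.2,272],[339.3,238]],.138);print(P.round(4))
d=P[0]-P[1];print('yaw',np.degrees(np.arctan2(d[1],d[0])))
im=cv2.imread('pics/w9c.png').max(2);print(im[188:212,340],im[262:280,337])
```

```text
[[ 0.5548 -0.3694  0.138 ]
 [ 0.5532 -0.4     0.138 ]
 [ 0.555  -0.3624  0.138 ]
 [ 0.5526 -0.4122  0.138 ]
 [ 0.5539 -0.3866  0.138 ]]
yaw 87.05978642923213
[88 87 89 91 93 71 41 46 46 46 49 46 42 49 50 46 45 49 50 44 61 72 64 69] [ 60  60  57  58  60  57  62  56  47  74 140 159 155 156 154 154 156 152]
```

Run:
```python
from h import *
plan([(.554,-.388,.15,87),(.554,-.388,.119,87)])
```

```text
[-0.01, 0.046, 0.447, 0.016]
[-0.01, 0.046, 0.571, 0.016]
```

Emit:
step_arm([
  [-0.01, 0.046, 0.1, 0.016, 1],
  [-0.01, 0.046, 0.25, 0.016, 1],
  [-0.01, 0.046, 0.4, 0.016, 1],
  [-0.01, 0.046, 0.5, 0.016, 1],
  [-0.01, 0.046, 0.571, 0.016, 1],
  [-0.01, 0.046, 0.571, 0.016, 1],
  [-0.01, 0.046, 0.571, 0.016, 0],
  [-0.01, 0.046, 0.571, 0.016, 0],
  [-0.01, 0.046, 0.571, 0.016, 0],
  [-0.01, 0.046, 0.571, 0.016, 0],
  [-0.01, 0.046, 0.571, 0.016, 0],
  [-0.01, 0.046, 0.571, 0.016, 0],
])

```text
clock: 16.57
position: [0.5548, -0.3877, 0.1186]
tcp_rot: [0.725, 0.689, 0.0, 0.001]
wrist_force: [-0.3, -0.2, 0.7]
finger_gap: 0.0125
```

Emit:
step_arm([
  [0, 0, -0.04, 0, 0],
  [0, 0, -0.12, 0, 0],
  [0, 0, -0.24, 0, 0],
  [0, 0, -0.36, 0, 0],
  [0, 0, -0.48, 0, 0],
  [0, 0, -0.58, 0, 0],
  [0, 0, -0.64, 0, 0],
  [0, 0, -0.66, 0, 0],
  [0, 0, -0.66, 0, 0],
  [0, 0, -0.66, 0, 0],
])

```text
clock: 17.4
position: [0.5544, -0.3874, 0.2815]
tcp_rot: [0.725, 0.689, -0.0, -0.001]
wrist_force: [-0.1, 0.2, -2.2]
finger_gap: 0.0093
```

Run:
```python
from h import *
s=arm.get_state();print(s['position'],s['finger_gap'],s['wrist_force'],s['moment'])
im=save('wrist','w10'); save('scene','s10')
V=im.max(2)
for y in (200,220,250): print(V[y,300:350])
plan([(*rw(-.20,0),.285,146.8),(*rw(-.09,0),.285,146.8)])
```

```text
[ 0.55444203 -0.38744497  0.2814722 ] 0.009336282317529624 [-0.09073397  0.18366325 -2.17036355] [ 0.03276968 -0.01011747  0.02125676]
[ 69  66  78 101  93  86  96 102  99 100  99 100  97  98 101 100  95  97
  97  94  97  99 100 100 103 103  98  95  98 101  95 100 100  98  98  95
  98  98 100  94  80  96 100  77  72  71  73  74  74  70]
[ 71  72  67 104 104  81  93  97 100  99  98  99  97  96  97  97  96  96
  96  96  96  94  98 101 102  96  97  98  99  96  95  97 100  96  95  97
  97  99  99  92  82  95  93  70  74  69  72  71  72  72]
[ 69  70  70  82 100  80  90 100  99 102 108  47  40  47  45  46  40  44
  46  43  44  45  39  41  46  42  38  46  40  43  39  43  39  37  52 102
  97  99  94  84  85 102  74  70  71  68  67  70  66  89]
[0.41, -0.436, -0.016, -0.332]
[0.79, -0.214, -0.016, -0.332]
```

Run:
```python
from h import *
im=cv2.imread('pics/top0.png').astype(int)
# bar profile: sample along rack -x at several y, z=.16
for y in(-.05,-.025,0,.025,.05):
    xs=np.arange(-.115,-.062,.003); P=np.array([[*rw(x,y),.16] for x in xs]); uv=proj('top',P).astype('float32')
    v=cv2.remap(im.max(2).astype('float32'),uv[:,:1].copy(),uv[:,1:].copy(),cv2.INTER_LINEAR).ravel()
    print(y,list(zip((xs*1000).round().astype(int).tolist(),v.round().astype(int).tolist())))
plan([(*rw(-.15,0),.30,146.8),(*rw(-.09,0),.30,146.8)])
```

```text
-0.05 [(-115, 182), (-112, 180), (-109, 180), (-106, 178), (-103, 182), (-100, 176), (-97, 138), (-94, 107), (-91, 142), (-88, 143), (-85, 99), (-82, 78), (-79, 80), (-76, 94), (-73, 108), (-70, 105), (-67, 120), (-64, 179)]
-0.025 [(-115, 182), (-112, 183), (-109, 180), (-106, 131), (-103, 119), (-100, 128), (-97, 116), (-94, 110), (-91, 139), (-88, 144), (-85, 111), (-82, 89), (-79, 77), (-76, 87), (-73, 88), (-70, 85), (-67, 119), (-64, 178)]
0 [(-115, 187), (-112, 186), (-109, 185), (-106, 135), (-103, 122), (-100, 141), (-97, 138), (-94, 107), (-91, 144), (-88, 149), (-85, 107), (-82, 83), (-79, 81), (-76, 93), (-73, 89), (-70, 85), (-67, 118), (-64, 180)]
0.025 [(-115, 183), (-112, 178), (-109, 169), (-106, 121), (-103, 110), (-100, 110), (-97, 89), (-94, 101), (-91, 143), (-88, 148), (-85, 104), (-82, 86), (-79, 81), (-76, 87), (-73, 96), (-70, 87), (-67, 113), (-64, 176)]
0.05 [(-115, 183), (-112, 182), (-109, 174), (-106, 126), (-103, 105), (-100, 106), (-97, 109), (-94, 97), (-91, 143), (-88, 149), (-85, 102), (-82, 77), (-79, 75), (-76, 84), (-73, 84), (-70, 83), (-67, 116), (-64, 178)]
[0.583, -0.335, -0.076, -0.332]
[0.79, -0.214, -0.076, -0.332]
```

The bar's measured centreline (-89.5 mm) agrees with the rack frame. Carrying the guard over.

Emit:
step_arm([
  [0.02, -0.01, -0.04, -0.01, 0],
  [0.08, -0.046, -0.076, -0.04, 0],
  [0.14, -0.08, -0.076, -0.075, 0],
  [0.21, -0.12, -0.076, -0.11, 0],
  [0.27, -0.155, -0.076, -0.145, 0],
  [0.34, -0.195, -0.076, -0.18, 0],
  [0.4, -0.23, -0.076, -0.215, 0],
  [0.46, -0.265, -0.076, -0.25, 0],
  [0.51, -0.295, -0.076, -0.285, 0],
  [0.55, -0.32, -0.076, -0.315, 0],
  [0.583, -0.335, -0.076, -0.332, 0],
  [0.583, -0.335, -0.076, -0.332, 0],
])

```text
clock: 18.5
position: [0.4777, -0.2365, 0.3009]
tcp_rot: [0.284, 0.959, 0.0, -0.001]
wrist_force: [0.5, -0.4, -1.3]
finger_gap: 0.0096
```

Run:
```python
from h import *
s=arm.get_state();print(s['position'])
plan([(*rw(-.09,0),.30,146.8),(*rw(-.09,0),.20,146.8)])
```

```text
[ 0.47771128 -0.2364724   0.3008771 ]
[-0.004, 0.237, 0.004, 0.001]
[-0.005, 0.237, 0.404, 0.001]
```

Emit:
step_arm([
  [-0.001, 0.06, 0, 0, 0],
  [-0.002, 0.14, 0, 0, 0],
  [-0.004, 0.2, 0, 0, 0],
  [-0.004, 0.237, 0.004, 0.001, 0],
  [-0.004, 0.237, 0.004, 0.001, 0],
  [-0.004, 0.237, 0.004, 0.001, 0],
  [-0.004, 0.237, 0.06, 0.001, 0],
  [-0.004, 0.237, 0.13, 0.001, 0],
  [-0.004, 0.237, 0.2, 0.001, 0],
  [-0.004, 0.237, 0.2, 0.001, 0],
])

```text
clock: 19.33
position: [0.5099, -0.1892, 0.2476]
tcp_rot: [0.287, 0.958, 0.0, -0.003]
wrist_force: [-0.8, -0.2, -2.4]
finger_gap: 0.0095
```

Run:
```python
from h import *
s=arm.get_state();d=s['position'][:2]-RC;print(s['position'],d@RX,d@RY,s['wrist_force'],s['moment'])
save('top','t11');save('scene','s11');save('wrist','w11')
```

```text
[ 0.50986489 -0.18918871  0.24755344] -0.09205591721511355 -0.00029773334172822157 [-0.80330949 -0.20079779 -2.37186932] [-0.00468354  0.07159601 -0.03972773]
```

Emit:
step_arm([
  [0, 0.006, 0.03, 0, 0],
  [0, 0.006, 0.08, 0, 0],
  [0, 0.006, 0.13, 0, 0],
  [0, 0.006, 0.17, 0, 0],
  [0, 0.006, 0.2, 0, 0],
  [0, 0.006, 0.216, 0, 0],
  [0, 0.006, 0.216, 0, 0],
  [0, 0.006, 0.216, 0, 0],
])

```text
clock: 20.15
position: [0.5124, -0.1875, 0.1978]
tcp_rot: [0.287, 0.958, 0.0, 0.0]
wrist_force: [1.1, -0.2, -1.7]
finger_gap: 0.0096
```

Emit:
step_arm([
  [0, 0, 0.006, 0, 0],
  [0, 0, 0.012, 0, 0],
  [0, 0, 0.016, 0, 0],
  [0, 0, 0.016, 0, 0],
])

```text
clock: 20.48
position: [0.5123, -0.1875, 0.1938]
tcp_rot: [0.287, 0.958, 0.0, 0.0]
wrist_force: [-0.1, 0.1, -2.7]
finger_gap: 0.0095
```

Run:
```python
from h import *
s=arm.get_state();d=s['position'][:2]-RC;print(s['position'],d@RX,d@RY,s['wrist_force'],s['moment'])
```

```text
[ 0.51230256 -0.18746298  0.19375269] -0.08927686615336153 -0.0013932266572426646 [-0.0883823   0.06178762 -2.70366778] [ 0.02202081 -0.0015899  -0.00301819]
```

Emit:
step_arm([
  [0, 0, 0.006, 0, 0],
  [0, 0, 0.012, 0, 0],
  [0, 0, 0.012, 0, 0],
  [0, 0, 0.012, 0, 0],
])

```text
clock: 20.82
position: [0.5123, -0.1874, 0.1906]
tcp_rot: [0.287, 0.958, 0.0, -0.0]
wrist_force: [0.3, -0.7, -1.6]
finger_gap: 0.0092
```

Emit:
step_arm([
  [0, 0, 0.004, 0, 0],
  [0, 0, 0.008, 0, 0],
  [0, 0, 0.008, 0, 0],
  [0, 0, 0.008, 0, 0],
])

```text
clock: 21.15
position: [0.5123, -0.1874, 0.1887]
tcp_rot: [0.287, 0.958, 0.0, -0.0]
wrist_force: [0.5, 0.1, -1.5]
finger_gap: 0.0094
```

Emit:
step_arm([
  [0, 0, 0.004, 0, 0],
  [0, 0, 0.008, 0, 0],
  [0, 0, 0.008, 0, 0],
  [0, 0, 0.008, 0, 0],
])

```text
clock: 21.48
position: [0.5124, -0.1875, 0.1883]
tcp_rot: [0.287, 0.958, -0.0, 0.001]
wrist_force: [-3.2, 2.3, 5.7]
finger_gap: 0.009
```

Run:
```python
from h import *
F=[]
for i in range(4):
    arm.capture('wrist');s=arm.get_state();F.append(np.r_[s['wrist_force'],s['moment']])
print(s['position'],np.mean(F,0).round(2))
```

```text
[ 0.5124411  -0.1875237   0.18830738] [-3.08  1.47  5.73  0.25  0.59 -0.01]
```

The guard rests on the bar: contact at 0.188, where I expected about 0.189. Releasing.

Emit:
step_arm([
  [0, 0, -0.003, 0, 0],
  [0, 0, -0.003, 0, 1],
  [0, 0, -0.003, 0, 1],
  [0, 0, -0.003, 0, 1],
  [0, 0, -0.003, 0, 1],
  [0, 0, -0.003, 0, 1],
  [0, 0, -0.003, 0, 1],
])

```text
clock: 22.27
position: [0.5123, -0.1875, 0.1874]
tcp_rot: [0.287, 0.958, 0.0, -0.0]
wrist_force: [0.2, -0.5, -0.2]
finger_gap: 0.0805
```

Emit:
step_arm([
  [0, 0, -0.05, 0, 1],
  [0, 0, -0.15, 0, 1],
  [0, 0, -0.28, 0, 1],
  [0, 0, -0.42, 0, 1],
  [0, -0.1, -0.5, 0, 1],
  [0, -0.3, -0.5, 0, 1],
  [0, -0.5, -0.5, 0, 1],
  [0, -0.7, -0.5, 0, 1],
  [0, -0.8, -0.5, 0, 1],
  [0, -0.8, -0.5, 0, 1],
  [0, -0.8, -0.5, 0, 1],
])

```text
clock: 23.18
position: [0.4009, -0.3566, 0.3133]
tcp_rot: [0.289, 0.957, -0.0, 0.0]
wrist_force: [-0.1, -0.7, -0.2]
finger_gap: 0.0854
```

Run:
```python
from h import *
s=arm.get_state();print(s['clock'],s['position'],s['wrist_force'],s['finger_gap'])
tp=save('top','t12');sc=save('scene','s12')
a=cv2.resize(tp[145:300,195:400],(529,400),interpolation=cv2.INTER_CUBIC)
t=cv2.resize(sc[120:320,230:430],(400,400),interpolation=cv2.INTER_CUBIC)
x=np.hstack([a,t]);x=cv2.resize(x,(800,int(400*800/x.shape[1])))
cv2.imwrite('pics/c12.png',x[:,:,::-1])
for n,cam in(('guard','top'),('guard','scene'),('scoop','scene'),('bottle','scene'),('vial','scene'),('bolt','scene')):
    print(n,cam,[(np.round(d['at'],3).tolist(),round(d['conf'],2)) for d in arm.search_frame(n,cam)])
```

```text
23.1833 [ 0.40091948 -0.35659811  0.31330515] [-0.0861039  -0.68051417 -0.15219914] 0.08544494175733496
guard top [([0.278, -0.534, 0.076], 0.88), ([0.504, -0.191, 0.149], 0.67)]
guard scene [([0.503, -0.193, 0.126], 0.7)]
scoop scene [([0.433, -0.301, 0.027], 0.77)]
bottle scene [([0.618, -0.291, 0.061], 0.89)]
vial scene [([0.442, -0.015, 0.037], 0.52)]
bolt scene [([0.486, -0.497, 0.032], 0.71)]
```

View pics/c12.png

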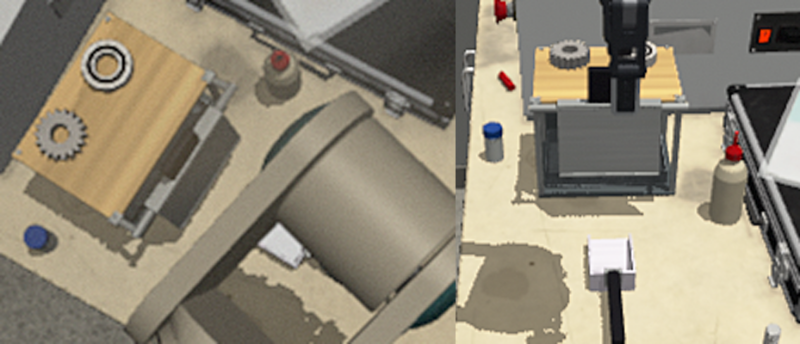

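The guard hangs level and centred on the bar, the scoop stands flat and empty, and the bottle and vial are in place. Handing in.

```bash
python3 -c "
from cell import arm
print(arm.finish_job())"
```

```text
the job is handed in; nothing more can be done
None
```

I finished both parts and handed the job in at about 23 s on the robot's clock; no verdict was reported.

- **Balls:** The tool can't tilt, so I gripped the scoop near the end of its handle, put the nose over the tray and stopped and reversed it sharply. A second shake followed because the wrist force didn't show clearly whether the balls had left. A picture taken after the scoop was set down shows all three balls lying in the tray. I saw no sign of the scoop touching the rack. The hung guard now hides most of the tray, so I did not see the balls again at the end.
- **Scoop:** It stands flat and empty on the bench, about 0.2 m from the rack's centre.
- **Guard:** I lowered it onto the bar until contact at a tool height of 0.188 m (0.189 m expected), about 1 mm off the bar's axis and centre, then let go. The last picture shows it astride the bar, level and centred.
- **Bystanders:** The bottle, vial and bolt are still standing, found within about 4 mm of where they were measured at the start, apart from the bottle's height reading, about 15 mm lower. That is close to the detector's own error.
- **Failed or unclear checks:** The networks never reported a ball, so the ball count rests on the pictures alone.

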